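Index and lock the parts carousel

ROBOT

A 7-joint arm with a two-finger parallel gripper is mounted at the origin on the work surface; the furniture and walls round the work are solid. World frame = base frame: x ahead of the robot, y to its left, z up, the work surface at z = 0. Lengths are in m, angles in rad, forces in N, time in s.
With the tool pointing down it reaches from about 0.35 to 0.9 m from the base axis. Payload 19.9 kg.
Tool frame: the origin (TCP) lies between the finger pads; the fingertips stand 19 mm ahead of it and the grasp point (between the pads) is the TCP; z points along the fingers, y is the line along which they close (so a half turn about z gives the same grasp; the last joint's range is limited). The gripper opens to 94 mm and grips with 3 to 60 N. Pads are 16 mm wide; open, the fingers measure 119 mm over their backs; the gripper's body (75 mm by 177 mm) begins 78 mm behind the grasp point.
Start: joints at [1.119, 0.417, -0.01, 1.614, 0.005, 1.111, -0.053], TCP at [0.249, -0.573, 0.224] pointing down, gripper open.
Joint ranges: [-2.81, 2.81], [-0.39, 2.02], [-1.27, 1.25], [0.06, 2.57], [-1.19, 4.33], [0.19, 2], [-2.82, 2.82]. Speed limits (rad/s): [1.89, 1.89, 2.39, 2.39, 3.01, 3.01, 3.01].

INTERFACE

Orientations are given as a 3x3 rotation matrix whose columns are the frame's x, y, z axes.
In Python, from rig import robot gives the robot as it stands. Calls block until the motion is done:
- robot.move_ptp(position, orientation): joint-space move of the TCP to a pose.
- robot.move_linear(position, velocity=0.15, frame=None, threshold=None): straight line of the TCP; frame=None keeps the orientation; velocity is the mean speed in m/s. With threshold (N) it stops when the force on the tool has changed by that much, and returns True; else False.
- robot.goto_joints(angles): joint-space move.
- robot.gripper_to(opening): finger opening in m; the grip force is fixed at half the most; returns when the fingers have stopped.
- robot.pause(seconds).
- robot.ik(position, orientation): joint angles nearest the present ones, or None.
- robot.get_state(): the state.
- robot.grab_frame(name): name is "scene" or "top" or "wrist"; returns the picture (480x640x3 uint8, red, green, blue); there is no depth.
- robot.camera_info(name): a dict with "fx", "fy", "cx", "cy" (pixels), "rvec" (rotation vector, rad) and "tvec" (3), from world to camera coordinates, as OpenCV has them. Camera axes: x right, y down, z forward; pixel columns grow to the right and rows downward; lengths in m; the calibration is good to about 2 mm. A picture is of the moment at which its call begins: read the wrist's pose just before it. camera_info takes no time and is no camera call; for the wrist camera it gives the pose at the moment of the call.
A pose or a line that the arm cannot do raises robot.PlanningError and nothing moves.
- robot.sign_off(): hands the job in; it is judged then, once.
The state is a dict: "time": time; "qpos": joint angles; "joint_vel": joint speeds; "effort": joint torques, N m; "ee_pos": TCP position; "tool_rot": TCP orientation; "force": force on the tool from outside, world axes, zero at the start; "moment": the same for the moment, N m; "opening": finger opening in m; "grasp_force": force on a finger pad.
Only numpy, scipy, OpenCV 4.12 (cv2) and the standard library are available. Lean on these libraries where they do the work, as an engineer would, in place of code of your own. Each camera call takes 0.05 s, during which the arm holds its last target. There are 200 camera calls.

TASK

Turn the parts carousel by pushing its spokes round with a fingertip, either way, until the blue parts bin stands in line with the fixed pointer on the foot. Then push the brake lever outward, away from the carousel, until it reaches its stop. Push lightly, touch none of the containers on the carousel, and leave the other things on the platform where they lie.

Things in the scene. Friction and masses are not known exactly. Their poses are not given: they have to be found in the camera images.
- feeder_base: fixed grey foot of the carousel, a plate 270 x 170 x 8 mm, on top of the raised platform (the big grey box at the right of the rear table, top 225 mm above the bench top, 450 x 840 mm). Origin on the carousel's vertical axis, at the platform's top; z up, x axis points from the axis to the fixed pointer.
- carousel (a joint): angle of the carousel (rad): 0 (or any whole turn) when the blue bin is exactly in line with the pointer, growing anticlockwise from above. No stop within three turns either way; it stays where it is left (friction about 0.25 N m, 2.5 N at 100 mm). Aluminium disc 250 mm across, top at 28 mm, carrying four containers 90 degrees apart that reach at most 70 mm above the platform.
- spoke_ball (a point): centre of a black ball of 12 mm radius at the end of one spoke, 120 mm from the axis, 100 mm above the platform; this spoke lies 45 degrees anticlockwise of the blue bin seen from above. The four level steel spokes, 12 mm thick, centre line 100 mm above the platform, all end so and lie 90 degrees apart, half-way between the containers, on a hub of 22 mm radius, top 111 mm above the platform.
- bin_mark (a point): point on the disc's rim in front of the blue bin (125 mm from the axis, 30 mm above the platform), by a small black line on the disc.
- gate_mark (a point): fixed point at the carousel's rim (125 mm from the axis, 30 mm above the platform) where the pointer points: a small upright steel fin on a grey block, standing 12 to 34 mm outside the rim, 38 mm high.
- bay_bin: blue open-fronted parts bin 77 x 53 x 38 mm, with white parts, fixed on the carousel, its low front outward. Origin at the centre of its underside, 74 mm from the axis, 28 mm above the platform.
- bay_caps: round black dish 86 mm across, 22 mm high, with white caps, fixed on the carousel 90 degrees anticlockwise of the blue bin. Origin under its centre, 77 mm from the axis.
- bay_tray: square open card tray 85 x 81 x 26 mm, fixed on the carousel opposite the blue bin. Origin under its centre, 74 mm from the axis.
- bay_springs: round black dish 92 mm across, 24 mm high, with small metal springs, fixed on the carousel 270 degrees anticlockwise of the blue bin. Origin under its centre, 77 mm from the axis.
- brake (a joint): angle of the brake lever (rad): 0 fully released, 1.22 at its stop (brake on, lever pointing straight away from the carousel's axis). It grows anticlockwise from above and stays where it is left (about 0.12 N m of friction, 1.5 N at the knob). The brake's hold on the disc is not simulated.
- brake_pivot (a point): point on the lever's vertical pivot, 79 mm above the platform, 158 mm from the carousel's axis, 28 degrees clockwise of the pointer seen from above. A short nose, 39 mm long, points opposite to the arm and swings over the disc's rim.
- brake_knob (a point): middle of the black upright knob (20 mm across, from 64 to 94 mm above the platform) at the lever's end, 85 mm from the pivot. The arm is a round steel bar 12 mm thick, centre line 76 mm above the platform. Released, the lever points along the carousel's rim, 70 degrees from straight out; push arm or knob on the side that faces the carousel.
- by_steel_weight: loose bystander on the platform: round steel weight 40 mm across, 17 mm high. Origin under its centre.
- by_nylon_block_1: loose bystander on the platform: cream plastic block 90 x 58 x 26 mm. Origin under its centre.
- by_masking_tape: loose bystander on the platform: roll of tape 100 mm across, 25 mm high. Origin under its centre.
- by_hand_driver: loose bystander on the platform: screwdriver with red handle, 189 mm long. Origin under its centre.
- by_side_cutters: loose bystander on the platform: side cutters with red handles, 126 mm long, 12 mm high. Origin under its centre.

How it is judged:
By the outcome, as a careful person would: the job done as asked, in the order asked, and still so for the second after the job is handed in, with the robot touching nothing.
It also fails if it takes over 61 s, if anything falls off the work surface, if the arm or the gripper's body presses on something with over 40 N, if the wrist force passes 120 N, or if a joint passes its speed limit or range.

## Working session

There is one attempt and no reset: what is moved stays moved. The work goes in short steps, each a Python script; the robot and the scene stay as the last script left them, time stands still between calls to the robot, and variables do not carry over. Pictures are saved under pics/ and viewed, at most 10 in all, crops included, and the job is handed in when it is done.

```bash
mkdir -p pics
cat > h.py <<'E'
import numpy as np, cv2
from rig import robot
def cam(n):
    c=robot.camera_info(n);K=np.array([[c['fx'],0,c['cx']],[0,c['fy'],c['cy']],[0,0,1.]])
    R=cv2.Rodrigues(np.array(c['rvec'],float))[0];return K,R,np.array(c['tvec'],float).ravel()
def ray(c,uv,z):
    K,R,t=c;o=-R.T@t;d=R.T@np.linalg.solve(K,[uv[0],uv[1],1]);return o+d*(z-o[2])/d[2]
def proj(c,p):
    K,R,t=c;q=K@(R@np.array(p,float)+t);return q[:2]/q[2]
def shot(n,f):
    im=robot.grab_frame(n);cv2.imwrite('pics/'+f,im[:,:,::-1]);return im
E
python3 - <<'E'
from h import *
for n in('scene','top'):
    shot(n,n+'0.png');K,R,t=cam(n);print(n,(-R.T@t).round(3),K[0,0],R[2].round(3))
E
```

```text
scene [-0.009  0.777  0.852] 565.668098093573 [ 0.432 -0.795 -0.426]
top [ 0.45  -0.289  1.377] 540.4179203269393 [ 0.127  0.007 -0.992]
```

View pics/top0.png

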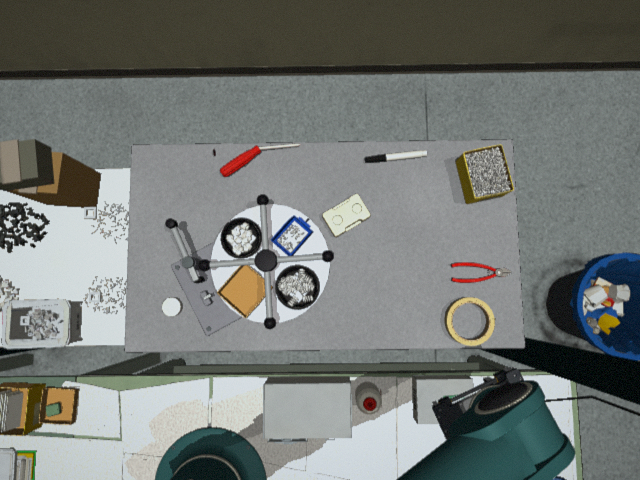

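View pics/scene0.png

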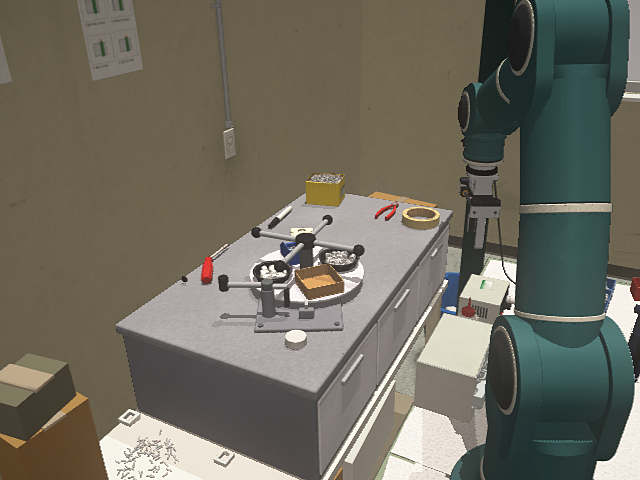

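The top view shows the hub at about (265,260) and balls at (263,200), (328,256), (270,323) and (203,265). The bin is at (293,235), the fin at (208,297), the lever pivot at about (197,262) and the knob at (171,223). Next I'll measure these.

```bash
cat >> h.py <<'E'
def refine(im,p,r=14,th=60):
    u,v=map(int,p);w=im[v-r:v+r+1,u-r:u+r+1].max(2)
    m=(w<th).astype(np.uint8);n,l,s,c=cv2.connectedComponentsWithStats(m)
    k=min(range(1,n),key=lambda i:np.hypot(*(c[i]-r))-s[i,4]*.05)
    q=m*0; q[l==k]=1; d=cv2.distanceTransform(cv2.copyMakeBorder(q,1,1,1,1,cv2.BORDER_CONSTANT),cv2.DIST_L2,5)
    ys,xs=np.where(d>d.max()-1.2);return np.array([xs.mean()-1+u-r,ys.mean()-1+v-r]),d.max()
E
python3 - <<'E'
from h import *
im=cv2.imread('pics/top0.png');c=cam('top')
B=[]
for p in[(263,200),(328,256),(270,323),(203,265)]:
    q,d=refine(im,p);w=ray(c,q,.325);B.append(w);print(q,d,w.round(4))
B=np.array(B);C=B.mean(0)
print('C',C,np.hypot(*(B-C)[:,:2].T),np.degrees(np.arctan2(*(B-C)[:,1::-1].T)))
q,d=refine(im,(265,260));print('hub',ray(c,q,.336))
q,d=refine(im,(171,223));print('knob',q,d,ray(c,q,.319))
hsv=cv2.cvtColor(im,cv2.COLOR_BGR2HSV)
m=cv2.inRange(hsv,(100,120,60),(130,255,255))[200:270,265:325];ys,xs=np.where(m)
w=ray(c,(xs.mean()+265,ys.mean()+200),.28);print('bin',w,np.degrees(np.arctan2(w[1]-C[1],w[0]-C[0])))
w=ray(c,(208,297),.25);print('fin',w,np.degrees(np.arctan2(w[1]-C[1],w[0]-C[0])))
cv2.imwrite('pics/crop0.png',cv2.resize(im[190:345,145:345],None,fx=3.8,fy=3.8,interpolation=cv2.INTER_CUBIC))
E
```

```text
[262.         199.44444444] 4.9968996 [ 0.6408 -0.1622  0.325 ]
[327.41666667 255.75      ] 5.0 [ 0.5277 -0.2902  0.325 ]
[269.5 323. ] 5.1969 [ 0.3997 -0.1774  0.325 ]
[202.23076923 264.84615385] 6.0 [ 0.5128 -0.0459  0.325 ]
C [ 0.52024598 -0.16893019  0.325     ] [0.12069906 0.12151521 0.12087287 0.12320452] [   3.20437083  -86.46755487 -175.99444922   93.45261165]
hub [ 0.52116961 -0.16566071  0.336     ]
knob [170.53846154 223.23076923] 4.3938 [0.5963069 0.0197691 0.319    ]
bin [ 0.57723453 -0.2184121   0.28      ] -40.967063666113084
fin [ 0.45053721 -0.04175357  0.25      ] 118.72828077473237
```

View pics/crop0.png

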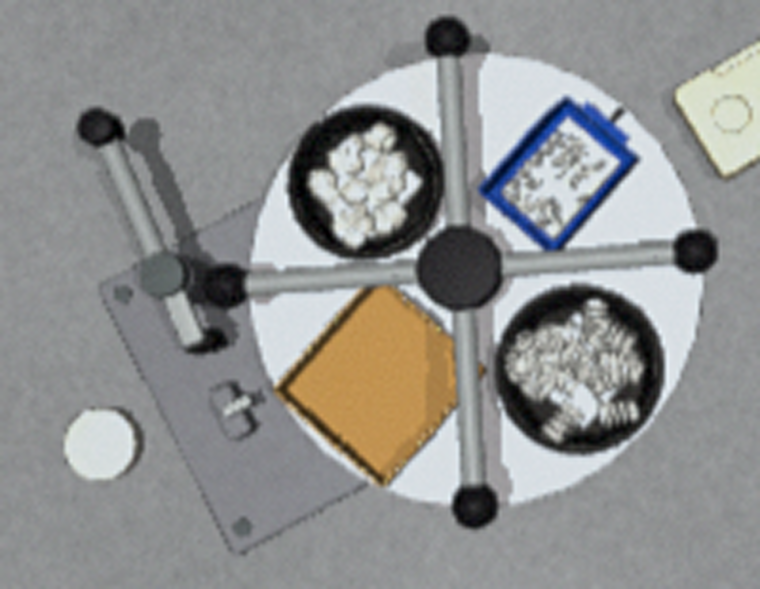

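Balls 1 to 3 put the axis near (0.520,-0.170), with spokes at 3.6° + 90k and the bin at −41.4°. The fin is at about 118°, so it needs roughly +159°. I'll check IK for an arc push with the tool turning along, and look at the pointer from above.

```bash
cat >> h.py <<'E'
C=np.array([.5203,-.1698])
def rot(psi,s=1):
    t=np.array([-np.sin(psi),np.cos(psi),0])*s;r=np.array([np.cos(psi),np.sin(psi),0])*s
    return np.c_[t,r,[0,0,-1]]
def pose(psi,off,rad=.09,z=.326,s=1):
    "tool beside spoke at angle psi, off = signed perpendicular offset (ccw +)"
    r=np.array([np.cos(psi),np.sin(psi)]);t=np.array([-r[1],r[0]])
    return np.r_[C+rad*r+off*t,z],rot(psi,s)
E
python3 - <<'E'
from h import *
for s in(1,-1):
  for a in range(0,360,30):
    q=robot.ik(*pose(np.radians(a),-.014,s=s));print(s,a,None if q is None else np.round(q,2))
robot.gripper_to(0)
R0=np.array(robot.get_state()['tool_rot']);print(R0.round(2))
robot.move_linear([.249,-.45,.5]) if False else None
for p in([.45,-.1,.55],[.42,-.08,.52],[.45,-.15,.5]):
    print(p,[None if (q:=robot.ik(p,rot(np.radians(a)))) is None else np.round(q,2) for a in(30,120,-60)])
E
```

```text
1 0 [ 0.57  0.4  -0.45  1.44  0.17  1.34  0.11]
1 30 [ 0.61  0.39 -0.6   1.48  0.22  1.34  0.52]
1 60 [ 0.61  0.33 -0.63  1.57  0.2   1.31  1.  ]
1 90 [ 0.71  0.25 -0.73  1.67  0.17  1.29  1.51]
1 120 [ 1.07  0.21 -1.09  1.77  0.2   1.28  2.03]
1 150 [ 1.21  0.11 -1.1   1.84  0.11  1.26  2.7 ]
1 180 None
1 210 [ 0.47  0.07 -0.11  1.82  0.01  1.25 -2.25]
1 240 [ 0.51  0.15 -0.1   1.73  0.02  1.26 -1.69]
1 270 [ 0.54  0.24 -0.14  1.62  0.04  1.28 -1.18]
1 300 [ 0.53  0.32 -0.2   1.52  0.07  1.31 -0.72]
1 330 [ 0.55  0.38 -0.31  1.45  0.12  1.33 -0.3 ]
-1 0 [-0.46  0.57  1.08  1.48 -0.5   1.4  -2.5 ]
-1 30 [ 0.26  0.34 -0.11  1.49  0.04  1.31 -2.48]
-1 60 [ 0.32  0.28 -0.25  1.58  0.07  1.29 -2.04]
-1 90 [ 0.4   0.2  -0.36  1.68  0.07  1.27 -1.55]
-1 120 [ 0.49  0.11 -0.41  1.78  0.05  1.25 -0.98]
-1 150 [ 0.62  0.05 -0.45  1.85  0.02  1.25 -0.37]
-1 180 [ 0.74  0.04 -0.47  1.86  0.02  1.25  0.26]
-1 210 [ 0.83  0.09 -0.48  1.81  0.04  1.25  0.86]
-1 240 [ 0.9   0.18 -0.55  1.72  0.1   1.27  1.38]
-1 270 [ 0.93  0.29 -0.63  1.61  0.18  1.3   1.84]
-1 300 [ 1.13  0.51 -1.08  1.5   0.46  1.4   2.12]
-1 330 [ 1.03  0.57 -1.08  1.44  0.5   1.43  2.56]
[[ 0.92  0.4  -0.  ]
 [ 0.4  -0.92  0.  ]
 [-0.   -0.   -1.  ]]
[0.45, -0.1, 0.55] [array([ 0.74,  0.01, -0.59,  1.4 ,  0.01,  1.73,  0.67]), array([-0.95, -0.07,  1.04,  1.45,  0.06,  1.73,  2.19]), array([ 0.59,  0.  , -0.44,  1.41,  0.  ,  1.73, -0.89])]
[0.42, -0.08, 0.52] [array([ 0.77, -0.08, -0.59,  1.54, -0.04,  1.67,  0.7 ]), array([-0.9 , -0.19,  0.85,  1.58,  0.14,  1.69,  2.05]), array([ 0.63, -0.08, -0.47,  1.54, -0.03,  1.67, -0.89])]
[0.45, -0.15, 0.5] [array([ 0.77,  0.03, -0.52,  1.5 ,  0.01,  1.62,  0.77]), array([ 1.32,  0.07, -1.11,  1.49,  0.06,  1.63,  2.3 ]), array([ 0.59,  0.02, -0.34,  1.5 ,  0.01,  1.62, -0.8 ])]
```

Run:
```python
from h import *
p=robot.get_state()['ee_pos']
robot.move_linear([p[0],p[1],.5],velocity=.3)
robot.move_ptp([.48,-.13,.55],rot(np.radians(-60)))
c=cam('wrist');K,R,t=c;print((-R.T@t).round(3),R[2].round(2),K[0,0])
shot('wrist','w1.png')
for n,a,r,z in(('C',0,0,.336),('fin',118,.148,.25),('piv',90,.158,.31)):
    print(n,proj(c,[C[0]+r*np.cos(np.radians(a)),C[1]+r*np.sin(np.radians(a)),z]).round())
print(robot.get_state()['time'])
```

```text
[ 0.542 -0.095  0.71 ] [-0.21 -0.12 -0.97] 393.617075283938
C [375. 202.]
fin [238. 187.]
piv [233. 118.]
4.4583
```

View pics/w1.png

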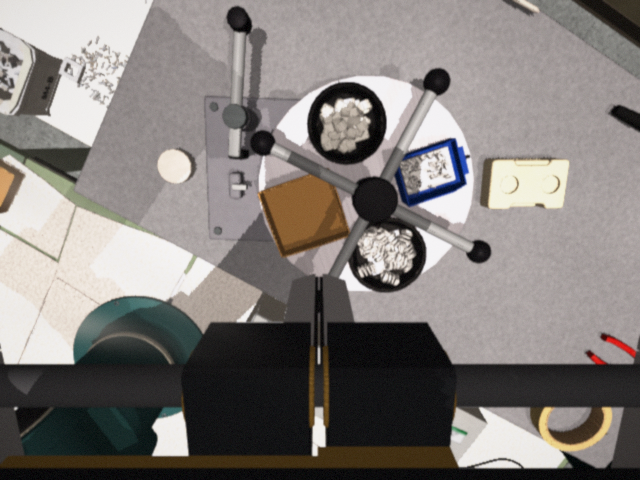

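The wrist view shows the hub at (375,199), the fin block at (237,184), the pivot at (235,117) and the knob at (238,18). Balls are at (436,82), (479,250) and (262,143). I'll refine these and zoom in on the fin.

```bash
cat > w1.py <<'E'
from h import *
import json
E
python3 - <<'E'
from h import *
c=cam('wrist');im=cv2.imread('pics/w1.png')
B=[]
for p in[(436,82),(479,250),(262,143)]:
    q,d=refine(im,p);w=ray(c,q,.325);B.append(w[:2]);print(q,d,w.round(4),np.degrees(np.arctan2(*(w[:2]-C)[::-1])).round(2))
print('mid of opposite',(B[1]+B[2])/2)
q,d=refine(im,(375,199),25);print('hub',d,ray(c,q,.336))
for n,q,z in(('fin blk',(237,184),.24),('fintip',(249,184),.263),('piv',(235,117),.315),('e1',(206,97),.233),('e2',(209,237),.233)):
    w=ray(c,q,z);v=w[:2]-C;print(n,w.round(4),np.hypot(*v).round(4),np.degrees(np.arctan2(v[1],v[0])).round(2))
q,d=refine(im,(238,18));print('knob',ray(c,q,.319))
cv2.imwrite('pics/w1c.png',cv2.resize(im[90:245,195:295],None,fx=3.8,fy=3.8,interpolation=cv2.INTER_CUBIC))
E
```

```text
[437.22222222  80.        ] 11.587599 [ 0.6438 -0.1619  0.325 ] 3.68
[480.55 251.85] 8.7876 [ 0.5303 -0.2919  0.325 ] -85.31
[261. 142.] 11.587599 [ 0.5147 -0.0479  0.325 ] 92.65
mid of opposite [ 0.52248763 -0.16988713]
hub 21.796896 [ 0.5227775  -0.16835571  0.336     ]
fin blk [ 0.4516 -0.0353  0.24  ] 0.151 117.05
fintip [ 0.4628 -0.05    0.263 ] 0.1328 115.64
piv [ 0.5221 -0.0141  0.315 ] 0.1557 89.35
e1 [0.5209 0.0415 0.233 ] 0.2113 89.82
e2 [ 0.3742 -0.0341  0.233 ] 0.1994 137.11
knob [0.59857653 0.02084013 0.319     ]
```

View pics/w1c.png

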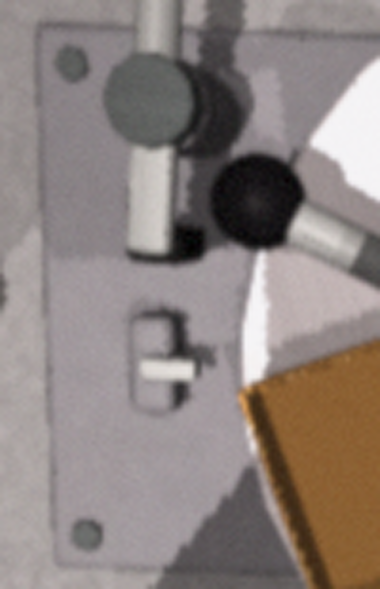

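Run:
```python
from h import *
c=cam('wrist')
for Cn in(np.array([.5214,-.1695]),np.array([.5225,-.1695])):
  for n,q,z in(('finout',(232.4,187.2),.263),('finin',(245.8,187.4),.263),('piv',(234.2,116.3),.312)):
    w=ray(c,q,z);v=w[:2]-Cn;print(n,w.round(4),np.hypot(*v).round(4),np.degrees(np.arctan2(v[1],v[0])).round(2))
a,b=ray(c,(213.9,106.6),.235),ray(c,(217.9,230.8),.235);d=a-b;print('normal',np.degrees(np.arctan2(d[1],d[0]))+90,((a+b)/2).round(4),np.degrees(np.arctan2(*((a+b)[:2]/2-Cn)[::-1])))
c=cam('top');
for q,z in(((145+219/3.8,190+404/3.8),.263),((145+250/3.8,190+400/3.8),.263)):
    w=ray(c,q,z);print('top fin',w,np.degrees(np.arctan2(*(w[:2]-[.5205,-.1695])[::-1])))
```

```text
finout [ 0.4502 -0.0354  0.263 ] 0.1518 117.96
finin [ 0.4576 -0.0487  0.263 ] 0.1366 117.83
piv [ 0.5221 -0.0125  0.312 ] 0.157 89.74
finout [ 0.4502 -0.0354  0.263 ] 0.1523 118.32
finin [ 0.4576 -0.0487  0.263 ] 0.1372 118.24
piv [ 0.5221 -0.0125  0.312 ] 0.157 90.14
normal 118.18201160283388 [ 0.4519 -0.006   0.235 ] 113.36406860176488
top fin [ 0.45204638 -0.03356081  0.263     ] 116.7280248194667
top fin [ 0.45400227 -0.0502772   0.263     ] 119.15103764011187
```

```bash
sed -i 's/^C=.*/C=np.array([.5215,-.1695])/' h.py
python3 - <<'E'
from h import *
s0=np.radians(-86.4);s1=np.radians(70.1)
p,R=pose(s0,-.04,z=.45);robot.move_ptp(p,R)
robot.move_linear(pose(s0,-.04)[0],velocity=.15)
f0=np.array(robot.get_state()['force'])
robot.move_linear(pose(s0,-.018)[0],velocity=.05)
fm=[]
for a in np.linspace(s0,s1,14):
    p,R=pose(a,-.014);hit=robot.move_linear(p,velocity=.06,frame=R,threshold=20)
    fm.append(np.linalg.norm(np.array(robot.get_state()['force'])-f0).round(1))
    if hit: print('HIT',np.degrees(a));break
print(fm,robot.get_state()['time'])
shot('top','t2.png')
E
python3 - <<'E'
import cv2
im=cv2.imread('pics/t2.png');cv2.imwrite('pics/t2c.png',cv2.resize(im[170:360,130:360],None,fx=3,fy=3,interpolation=cv2.INTER_CUBIC))
E
```

```text
[np.float64(2.5), np.float64(1.5), np.float64(2.2), np.float64(0.9), np.float64(1.2), np.float64(1.6), np.float64(2.6), np.float64(2.2), np.float64(2.0), np.float64(1.3), np.float64(1.8), np.float64(2.0), np.float64(2.0), np.float64(2.2)] 13.0417
```

View pics/t2c.png

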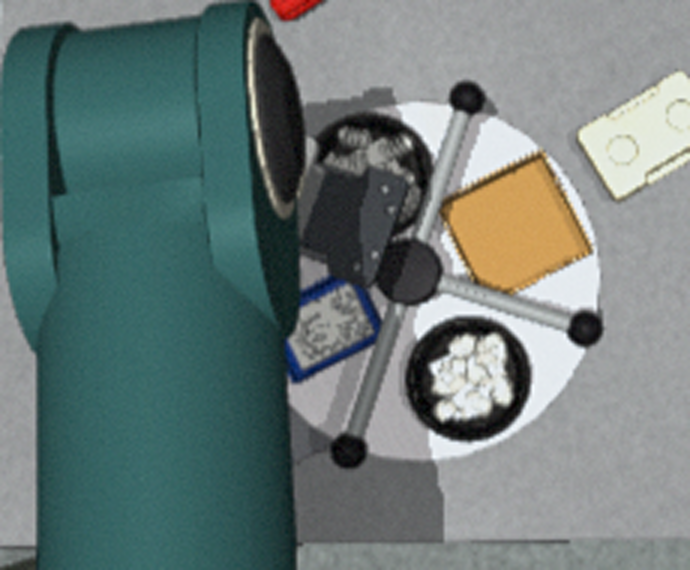

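The push worked and the bin is near the pointer. Balls are visible at about (286,202), (325,279) and (246,320) in the top view, so I'll measure the angle.

Run:
```python
from h import *
im=cv2.imread('pics/t2.png');c=cam('top');B=[]
for p in[(286,202),(325,279),(246,320)]:
    q,d=refine(im,p);w=ray(c,q,.325);B.append(w[:2]);v=w[:2]-[.5205,-.1697];print(d,w.round(4),np.hypot(*v).round(4),(np.degrees(np.arctan2(v[1],v[0]))%90).round(2))
v=B[0]-B[2];print('diam',np.degrees(np.arctan2(v[1],v[0])),(B[0]+B[2])/2)
```

```text
4.9968996 [ 0.6348 -0.2087  0.325 ] 0.1208 71.17
5.1969 [ 0.4821 -0.2846  0.325 ] 0.1212 71.53
5.6 [ 0.4056 -0.131   0.325 ] 0.1213 71.4
diam -18.715490369475887 [ 0.52018516 -0.16985642]
```

Run:
```python
from h import *
a=np.radians(71.9);p,R=pose(a,-.014)
print(robot.move_linear(p,velocity=.02,frame=R,threshold=20))
robot.move_linear(pose(a,-.035)[0],velocity=.08)
robot.move_linear(pose(a,-.035,z=.45)[0],velocity=.25)
robot.move_ptp([.48,-.13,.55],rot(np.radians(-60)))
c=cam('wrist');shot('wrist','w3.png')
im=cv2.imread('pics/w3.png')
for a in(163.1,73.1,-16.9,-106.9):
    a=np.radians(a);e=proj(c,[*(C+.12*np.array([np.cos(a),np.sin(a)])),.325])
    try:
        q,d=refine(im,e,20);w=ray(c,q,.325);v=w[:2]-[.5225,-.1695];print(e.round(),q,d,w.round(4),np.hypot(*v).round(4),(np.degrees(np.arctan2(v[1],v[0]))%90).round(2))
    except Exception as x: print(e,x)
print(robot.get_state()['time'])
```

```text
False
[287. 279.] [284.17647059 277.76470588] 8.7876 [ 0.4064 -0.1314  0.325 ] 0.1221 71.84
[290. 106.] [289.5 104. ] 11.199999 [ 0.558  -0.0535  0.325 ] 0.1214 72.99
[472. 113.] [474.4 111.1] 11.199999 [ 0.6389 -0.2055  0.325 ] 0.1219 72.8
[451. 284.] [452.46666667 285.73333333] 8.4 [ 0.4865 -0.2868  0.325 ] 0.1227 72.93
16.3417
```

View pics/w3.png

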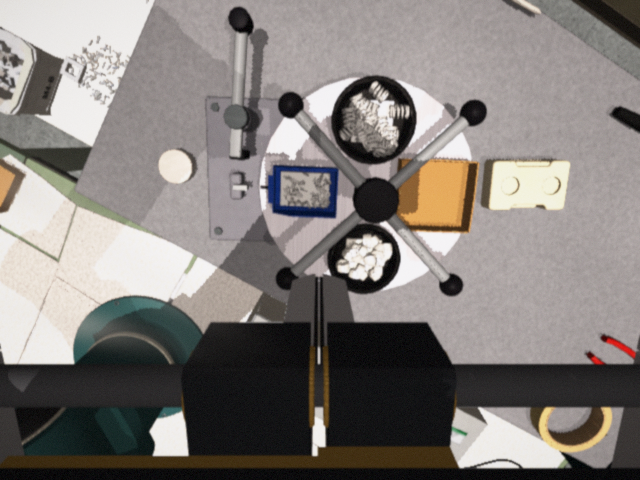

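The blue bin now faces the fin: the mark is at about (264,187) and the fin at (239,187). I'll zoom in to compare them directly.

Run:
```python
import cv2
im=cv2.imread('pics/w3.png');cv2.imwrite('pics/w3c.png',cv2.resize(im[155:225,225:345],None,fx=6,fy=6,interpolation=cv2.INTER_CUBIC))
```

```text
(no output)
```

View pics/w3c.png

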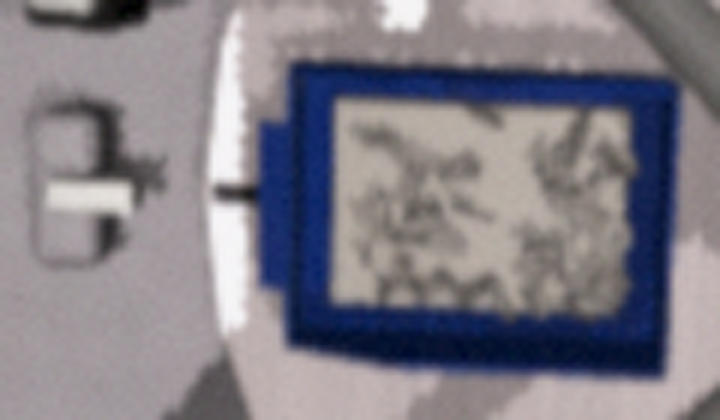

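Run:
```python
from h import *
c=cam('wrist')
for n,q,z in(('mark',(217,192),.253),('mark in',(253,194),.253),('finout',(46,195),.263),('finin',(132,199),.263),('boxbottomL',(40,265),.240),('boxtopL',(40,108),.240)):
    w=ray(c,(225-.5+(q[0]+.5)/6,155-.5+(q[1]+.5)/6),z);v=w[:2]-[.5225,-.1696];print(n,w.round(4),np.hypot(*v).round(4),np.degrees(np.arctan2(v[1],v[0])).round(2))
```

```text
mark [ 0.4652 -0.0611  0.253 ] 0.1227 117.85
mark in [ 0.4683 -0.0673  0.253 ] 0.1158 117.91
finout [ 0.4501 -0.0341  0.263 ] 0.1536 118.11
finin [ 0.4576 -0.0485  0.263 ] 0.1373 118.19
boxbottomL [ 0.4324 -0.0364  0.24  ] 0.1608 124.07
boxtopL [ 0.4601 -0.0223  0.24  ] 0.16 112.97
```

Run:
```python
import h
from h import *
C1=h.C.copy(); h.C=np.array([.5215,-.012])
def bp(d,off,z=.304): return pose(np.radians(d),off,rad=.055,z=z)
p,R=bp(22,-.03,.45);robot.move_ptp(p,R)
print(robot.move_linear(bp(22,-.03)[0],velocity=.12,threshold=15))
F=lambda:np.array(robot.get_state()['force']);f0=F();L=[]
for d in[22,32,42,52,62,72,80]:
    p,R=bp(d,-.014);hit=robot.move_linear(p,velocity=.05,frame=R,threshold=12);L.append(np.linalg.norm(F()-f0).round(1))
    if hit: print('HIT',d);break
else:
    for d in np.arange(82,100,2):
        p,R=bp(d,-.014);hit=robot.move_linear(p,velocity=.02,frame=R,threshold=7);L.append(np.linalg.norm(F()-f0).round(1))
        if hit or L[-1]>9: print('stop',d);break
print(L,robot.get_state()['time'],robot.get_state()['ee_pos'])
```

```text
False
stop 90
[np.float64(1.7), np.float64(2.0), np.float64(1.5), np.float64(1.5), np.float64(1.6), np.float64(0.4), np.float64(1.2), np.float64(2.1), np.float64(2.4), np.float64(1.8), np.float64(1.8), np.float64(13.8)] 22.5417 [0.53655841 0.042805   0.30416139]
```

The lever hit its stop at about 90°, as expected. Next I'll back off, lift and check.

Run:
```python
from h import *
x,y,z=robot.get_state()['ee_pos']
robot.move_linear([x+.02,y,z],velocity=.06);robot.move_linear([x+.02,y,.45],velocity=.25)
robot.move_ptp([.48,-.13,.55],rot(np.radians(-60)))
c=cam('wrist');shot('wrist','w4.png');print(robot.get_state()['time'])
for p in([.5215,-.012,.312],[.5212,.0735,.319]):print(proj(c,p).round(1))
```

```text
25.7333
[234.8 117.1]
[150.6  68.3]
```

View pics/w4.png

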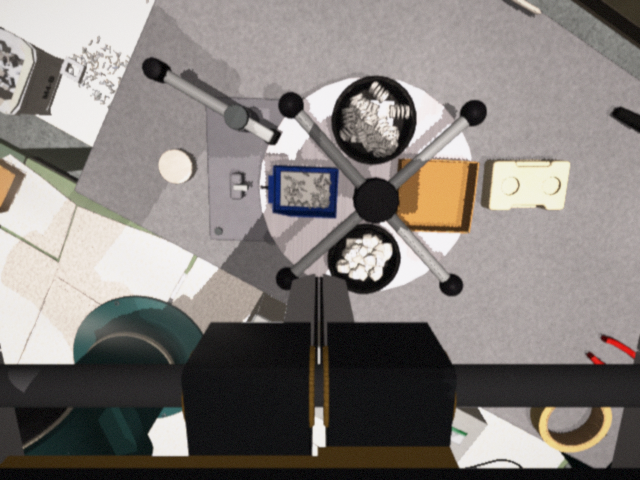

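The knob is at about (155,69), where I predicted (151,68). The bin is still in line with the pointer. I'll check the lever angle.

Run:
```python
from h import *
c=cam('wrist')
for f,g in(('w4.png',(154,69)),('w3.png',(239,19))):
    im=cv2.imread('pics/'+f);q,d=refine(im,g,16);P=np.array([.5221,-.0125])
    for z in(.319,):
        w=ray(c,q,z);v=w[:2]-P;print(f,q,d,w.round(4),np.hypot(*v).round(4),np.degrees(np.arctan2(v[1],v[0])).round(2))
a=ray(c,(185,87),.304);b=ray(c,(274,136),.304);d=a-b;print(np.degrees(np.arctan2(d[1],d[0])))
```

```text
w4.png [154.25   68.875] 10.187599 [0.5225 0.0704 0.319 ] 0.0829 89.72
w3.png [239.68421053  19.63157895] 10.187599 [0.5986 0.021  0.319 ] 0.0836 23.65
91.75193388885143
```

```bash
python3 -c "
from rig import robot
print(robot.sign_off())"
```

```text
the job is handed in; nothing more can be done
None
```

The job is handed in: the blue bin lines up with the pointer to within about 0.3° by camera, the brake lever was pushed on to its stop, and the robot's clock read about 26 s.

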